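Hook a dropped clamping ring out from under the polisher's guard

TASK

A steel clamping ring has dropped under the fixed bar guard of the bench polishing machine. Take the hooked rod by its handle, reach it in under the guard and draw the ring out along the bench until it bears on the sprung stop bar in front, keeping up a light, steady pull of about 8 N for a second so that you know it is home. Then unhook, leave the ring lying flat there and lay the rod down flat on the bench in front of the guard, clear of the ring; keep the hand itself off the ring and the guard, do not strain the guard or stop, and leave the other things alone.

Things in the scene. Friction and masses are not known exactly. Their poses are not given: they have to be found in the camera images.
- guard: Fixed bar guard on a bench polisher. Origin: on the bench, middle of its open front; +x points in under the guard, z up. Roof of 6 mm steel bars 24 mm apart, x = 0 to 125 mm, y = -95 to 95, underside 70 mm above the bench, top 79. Front open below the roof between 8 mm posts at y = +-95. The machine, 240 mm wide, 128 high, stands at x = 135 to 295.
- stop_zone (a point): Mark on the bench in front of the guard (guard x = -90 mm, y = 0, axes as the guard's), mid-range of the sprung stop bar. The bar runs along y (164 mm long, 15 high, 38 deep); its rubber face looks to +x. The face stands anywhere from 16 mm before to 16 mm behind this mark; where is not reported: feel for it. Two flat rails 4 mm high carry the bar at y = +-82 to 94 mm.
- stop_mid (a point): As stop_zone but 15 mm up, level with the bar's top. How the stop behaves: the face yields to -x with 2 N per mm for 10 mm, then is solid, and springs back. A good steady pull of the ring on it is 5 to 14 N; over 20 N is too much. The ring is home with its centre 32 mm on the +x side of the face.
- ring: The dropped ring: plain steel, flat on the bench under the guard's roof, outside diameter 64 mm, hole 40 mm, 10 mm thick, about 0.13 kg. Origin: centre of its underside, z up along its axis.
- rod: Hooked rod: wooden handle 110 mm long, 24 wide, 40 high, standing on its narrow side; from its front end (x = 55 mm) runs a steel rod 8 mm thick, centred 26 mm above the underside, ending in a hook whose 8 mm leg at x = 315 mm turns straight down to the underside's level. Origin: centre of the handle's underside; +x to the hook, z up. 0.22 kg, balance near the handle's front end.
- rod_grip (a point): Place to grip the rod's handle from above: on its middle plane, 25 mm ahead of the handle's centre, 26 mm above its underside; grip across the 24 mm width (the rod's y axis). Axes as the rod's.
- rod_tip (a point): Lower end of the rod's hook, 290 mm ahead of rod_grip, 26 mm lower, level with the handle's underside. Axes as the rod's.
- glass_lid: Bystander: blue cast-glass lid with a knob, 90 mm across, 36 mm high; origin at the centre of its underside.
- cup: Bystander: white plastic cup, 66 mm across, 85 mm high; origin at the centre of its underside.
- jar: Bystander: white jar with a grey cap, 68 mm across, 75 mm high; origin at the centre of its underside.
- brush: Bystander: hand brush with a wooden handle lying on the bench; origin in its underside.

How it is judged:
By the outcome, as a careful person would: the job done as asked, in the order asked, and still so for the second after the job is handed in, with the robot touching nothing.
It also fails if it takes over 72 s, if anything falls off the work surface, if the arm or the gripper's body presses on something with over 40 N, if the wrist force passes 120 N, or if a joint passes its speed limit or range.

ROBOT

A 6-joint arm with a two-finger parallel gripper is mounted at the origin on the work surface. World frame = base frame: x ahead of the robot, y to its left, z up, the work surface at z = 0. Lengths are in m, angles in rad, forces in N, time in s.
With the tool pointing down it reaches from about 0.325 to 0.9 m from the base axis. Payload 6.1 kg.
Tool frame: the origin (TCP) lies midway between the tips of the shut fingers; the grasp point (between the pads) lies 19 mm behind it; x points along the fingers, y is the direction in which the jaws open and shut, and the axes are right-handed (so a half turn about x gives the same grasp; the last joint's range is limited). The gripper opens to 87 mm and grips with 3 to 60 N. Pads are 19 mm wide; open, the fingers measure 117 mm over their backs; the gripper's body (75 mm by 190 mm) begins 51 mm behind the grasp point.
Start: joints at [1.058, 0.22, 1.526, -0, 1.395, -0.126], TCP at [0.236, 0.579, 0.223] pointing down, gripper open.
Joint ranges: [-2.98, 2.98], [-0.91, 2.08], [0.09, 2.57], [-1.24, 4.39], [0.2, 2.65], [-2.68, 2.68]. Speed limits (rad/s): [2.57, 2.57, 3.01, 3.14, 3.14, 3.14].

INTERFACE

Orientations are given as a 3x3 rotation matrix whose columns are the frame's x, y, z axes.
In Python, from bench import ctrl, viewer gives the robot as it stands. The module is installed in compiled form; this text tells all that it offers.
- The arm moves only by the shell command python3 -m jog 'ROWS' [FORCE]. ROWS is text: rows parted by semicolons, each of 7 numbers parted by spaces: the shift along the world's x, y, z in mm, then the turn, a rotation vector about the world's x, y, z in rad, then the gripper's target within -1 to 1 (shut at 1, half-way at 0, fully open at -1). In form: x y z wx wy wz gripper; .... A call has 1 to 20 rows; each row shifts and turns the pose as measured when the row begins; what a row does not reach is not made up. A row lasts 1/10 s, in which the tool goes at most 50 mm and 8.59 degrees, less where a joint would pass 70% of its speed; a pose out of reach is approached as far as the arm can. A call is refused whole if a number of a shift passes 50 or a number of a turn 0.15, either way. A call with a gripper value outside its range is refused whole. The fingers move at their own pace and stop on an object; FORCE is the grip in N (left out, the last holds). Time passes only in rows, so rows that do not move let the fingers close. It gives the time, the measured TCP pose, the force and the opening at its end, in the units of the state.
- ctrl.get_obs(): the state, without advancing time (a new reading comes with each control period).
- viewer.read_camera(name): name is "scene" or "top" or "wrist"; returns a dict with "color" (384x512x3 uint8, red, green, blue), "fx", "fy", "cx", "cy" (pixels), "dist_coeffs" ([k1, k2, p1, p2, k3] as OpenCV has them; the pictures are not rectified), "T" (4x4, takes a point from camera to world coordinates). Camera axes: x right, y down, z forward; pixel columns grow to the right and rows downward; lengths in m; the calibration is good to about 2 mm. A picture is of the moment at which its call begins. There is no depth.
- ctrl.hand_in(): hands the job in, once; it reports no verdict.
Trained networks look in the newest picture that a camera, given by its name, has taken for a name from the list of things; names that differ only in an ending like _2 or _b are one class to them, and where a whole thing is asked for, a point or a joint stands for the part that bears it (a point fixed in the world has none). Each returns a list of dicts, best first, with "score" (0 to 1); they miss things now and then, are a little off and sometimes report something else, mostly with a low value. They report only what shows in the picture. A call takes as long as a camera call.
- viewer.spot_in(camera, target): "pixel" ([column, row] in pixels, amid what is visible of it).
The state is a dict: "clock": time; "q": joint angles; "dq": joint speeds; "joint_efforts": joint torques, N m; "tcp_pos": TCP position; "ee_rot": TCP orientation; "wrist_force": force on the tool from outside, world axes, zero at the start; "torque": the same for the moment, N m; "width": finger opening in m.
Only numpy, scipy, OpenCV 4.12 (cv2) and the standard library are available. Lean on these libraries where they do the work, as an engineer would, in place of code of your own. Each camera call takes 0.05 s, during which the arm holds its last target.

## Working session

There is one attempt and no reset: what is moved stays moved. The work goes in short steps, Python scripts to look and compute and a shell command to move; the robot and the scene stay as the last step left them, time stands still between calls to the robot, and variables do not carry over. Pictures are saved under pics/ and viewed, and the job is handed in when it is done.

```bash
mkdir -p pics
cat > h.py <<'E'
import numpy as np, cv2
from bench import ctrl, viewer
def shot(cam,name):
    d=viewer.read_camera(cam); cv2.imwrite(f'pics/{name}.png',d['color'][:,:,::-1]); return d
def K(d): return np.array([[d['fx'],0,d['cx']],[0,d['fy'],d['cy']],[0,0,1.]])
def ray(d,px):
    u=cv2.undistortPoints(np.array([[px]],float),K(d),np.array(d['dist_coeffs'],float))[0,0]
    T=np.array(d['T']); return T[:3,3],T[:3,:3]@np.array([u[0],u[1],1.])
def onz(d,px,z):
    o,v=ray(d,px); return o+v*(z-o[2])/v[2]
def proj(d,P):
    T=np.linalg.inv(np.array(d['T'])); r=cv2.Rodrigues(T[:3,:3])[0]
    return cv2.projectPoints(np.array(P,float).reshape(-1,1,3),r,T[:3,3],K(d),np.array(d['dist_coeffs'],float))[0][:,0]
E
python3 - <<'E'
from h import *
o=ctrl.get_obs(); print({k:np.round(v,3).tolist() for k,v in o.items()})
for c in ['scene','top','wrist']:
    d=shot(c,c+'0'); print(c,np.round(d['T'],3).tolist(),d['fx'])
    for n in ['guard','ring','rod','rod_grip','rod_tip','glass_lid','cup','jar','brush','stop_zone','stop_mid']:
        try:
            for r in viewer.spot_in(c,n)[:2]: print(' ',n,np.round(r['pixel'],1),round(r['score'],2),np.round(onz(d,r['pixel'],0),3))
        except Exception as e: print(n,e)
print(ctrl.get_obs()['clock'])
E
```

```text
{'clock': 0.0, 'q': [1.058, 0.221, 1.528, 0.0, 1.395, -0.126], 'dq': [-0.0, -0.0, -0.0, 0.002, -0.001, -0.0], 'joint_efforts': [-0.002, -49.461, -38.738, 0.07, 0.057, -0.0], 'tcp_pos': [0.235, 0.578, 0.221], 'ee_rot': [[-0.001, 0.377, 0.926], [-0.002, 0.926, -0.377], [-1.0, -0.002, -0.0]], 'wrist_force': [-0.128, -0.702, -0.43], 'torque': [-0.02, -0.057, 0.036], 'width': 0.087}
scene [[0.744, 0.373, -0.555, 1.173], [0.668, -0.391, 0.633, -0.753], [0.019, -0.842, -0.54, 0.638], [0.0, 0.0, 0.0, 1.0]] 431.9264363342984
  guard [338.4 127.3] 0.96 [0.46 0.45 0.  ]
  ring [321.9 154.8] 0.46 [0.535 0.244 0.   ]
  rod [118.2 240.5] 0.79 [ 0.436 -0.414  0.   ]
  rod [367.6 186.5] 0.45 [0.733 0.185 0.   ]
  rod_grip [122.1 239.2] 0.58 [ 0.438 -0.405  0.   ]
  rod_tip [122.4 241.9] 0.69 [ 0.447 -0.409  0.   ]
  glass_lid [335.8 218.5] 0.7 [0.75  0.001 0.   ]
  glass_lid [337.4 127.7] 0.49 [0.46  0.445 0.   ]
  cup [279.5 123.9] 0.88 [0.295 0.326 0.   ]
  jar [363.7 190.3] 0.71 [0.735 0.16  0.   ]
  brush [299.9 251.5] 0.61 [ 0.76  -0.155  0.   ]
  stop_zone [335.5 126.9] 0.69 [0.451 0.446 0.   
[... 174 characters left out ...]
40.00549140411704
  guard [ 69.2 229.1] 0.59 [0.522 0.387 0.   ]
  ring [119.8 221. ] 0.49 [0.541 0.26  0.   ]
  rod [405.3 253.9] 0.7 [ 0.462 -0.395  0.   ]
  rod_grip [402.3 254.4] 0.65 [ 0.461 -0.388 -0.   ]
  rod_tip [401.9 252.8] 0.57 [ 0.464 -0.388  0.   ]
  glass_lid [227.9 125.5] 0.65 [0.765 0.008 0.   ]
  cup [120.7 289.7] 0.78 [ 0.383  0.254 -0.   ]
  jar [176.8 126.3] 0.92 [0.766 0.13  0.   ]
  brush [299.5 125.1] 0.63 [ 0.763 -0.16   0.   ]
  stop_zone [ 67.2 227.4] 0.97 [0.526 0.392 0.   ]
  stop_mid [ 65.5 226. ] 0.57 [0.529 0.397 0.   ]
wrist [[0.378, 0.899, 0.223, 0.176], [0.926, -0.367, -0.09, 0.603], [0.001, 0.24, -0.971, 0.386], [0.0, 0.0, 0.0, 1.0]] 332.86582207034473
1.8
```

```bash
python3 -c "
import cv2
for n in ['top0','scene0']:
    a=cv2.imread(f'pics/{n}.png'); cv2.imwrite(f'pics/{n}b.png',cv2.resize(a,(800,600),interpolation=cv2.INTER_CUBIC))"
```

```text
(no output)
```

View pics/top0b.png

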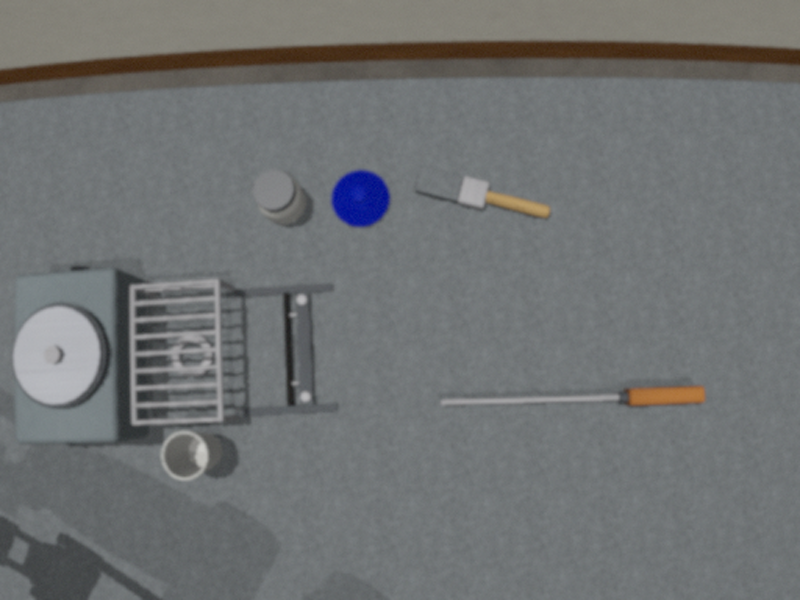

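View pics/scene0b.png

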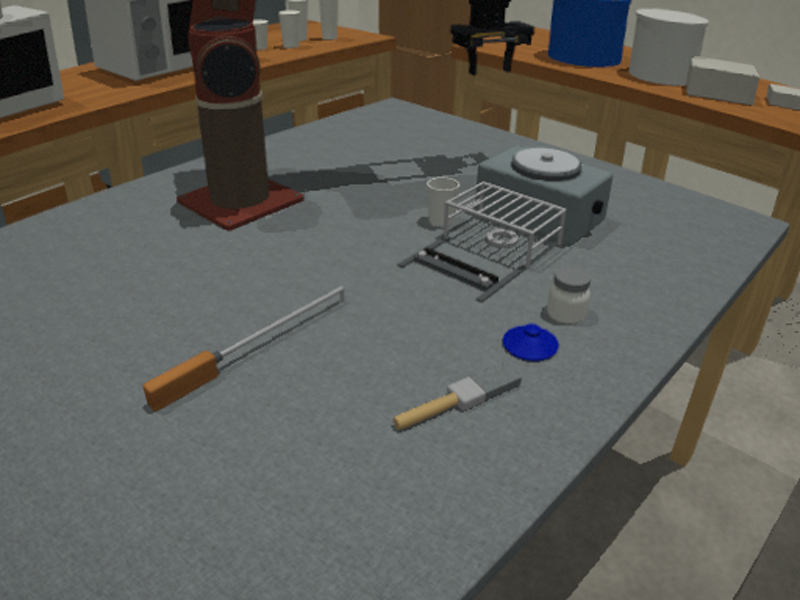

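```bash
python3 -c "
import cv2
a=cv2.imread('pics/top0.png')
cv2.imwrite('pics/c1.png',cv2.resize(a[165:300,70:230],None,fx=4.4,fy=4.4,interpolation=cv2.INTER_CUBIC))
cv2.imwrite('pics/c2.png',cv2.resize(a[235:275,270:460],None,fx=4.2,fy=4.2,interpolation=cv2.INTER_CUBIC))"
```

```text
(no output)
```

View pics/c1.png

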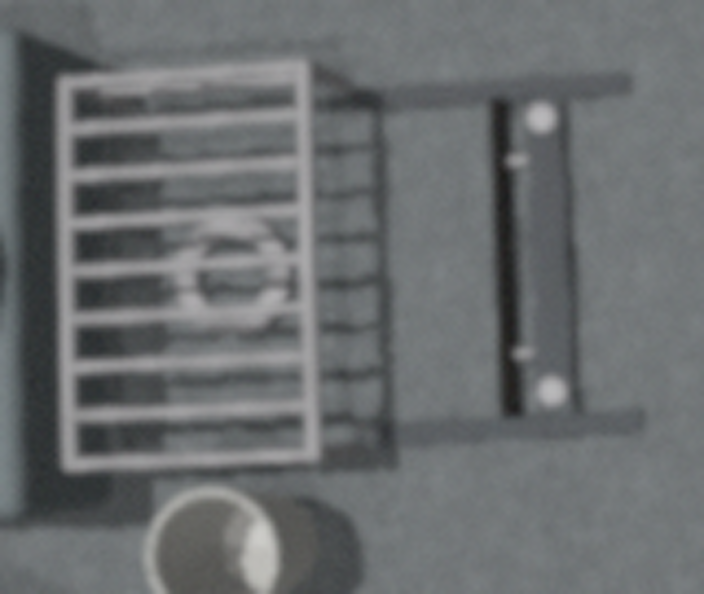

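View pics/c2.png

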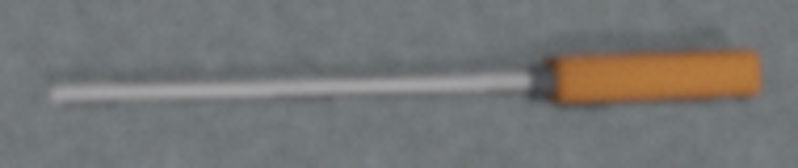

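```bash
cat > m.py <<'E'
from h import *
d=viewer.read_camera('top')
c1=lambda x,y:((x+.5)/4.4-.5+70,(y+.5)/4.4-.5+165)
c2=lambda x,y:((x+.5)/4.2-.5+270,(y+.5)/4.2-.5+235)
P=lambda n,p,z:print(n,np.round(onz(d,p,z)*1000,1))
for n,x,y,z in [('FR',304,65,.079),('FL',313,460,.079),('BR',65,78,.079),('BL',68,466,.079),('ring',235,272,.01),('face1',491,100,.015),('face2',505,415,.015),('rail1end',632,82,.004),('rail2end',645,420,.004)]: P(n,c1(x,y),z)
for n,x,y,z in [('rodend',50,94,.030),('hback',762,77,.04),('hfront',556,80,.04)]: P(n,c2(x,y),z)
r=viewer.spot_in('top','ring'); print(r)
E
python3 m.py
```

```text
FR [625.9 191.6  79. ]
FL [433.9 181.9  79. ]
BR [621.1 316.4  79. ]
BL [429. 307.  79.]
ring [528.2 248.5  10. ]
face1 [616.9 111.9  15. ]
face2 [455. 102.  15.]
rail1end [627.2  39.8   4. ]
rail2end [452.4  31.7   4. ]
rodend [ 459.1 -115.    30. ]
hback [ 461.7 -487.4   40. ]
hfront [ 462.8 -376.7   40. ]
[{'pixel': [132.4, 228.5], 'score': 0.77}, {'pixel': [403.8, 253.9], 'score': 0.55}, {'pixel': [175.2, 126.7], 'score': 0.28}]
```

```bash
python3 -m jog '17 -45 0 0 0 -0.1 -1;17 -45 0 0 0 -0.1 -1;17 -45 0 0 0 -0.1 -1;17 -45 0 0 0 -0.1 -1;17 -45 0 0 0 -0.1 -1;17 -45 0 0 0 -0.1 -1;17 -45 0 0 0 -0.1 -1;17 -45 0 0 0 -0.1 -1;17 -45 0 0 0 -0.1 -1;17 -45 0 0 0 -0.1 -1;17 -45 0 0 0 -0.1 -1;17 -45 0 0 0 -0.07 -1;17 -45 0 0 0 0 -1;5 -48 0 0 0 0 -1;5 -48 0 0 0 0 -1;0 -48 0 0 0 0 -1;0 -48 0 0 0 0 -1;0 -48 0 0 0 0 -1;0 -48 0 0 0 0 -1;0 -48 0 0 0 0 -1' 60
```

```text
clock: 3.9
tcp_pos: [0.4688, -0.3729, 0.2259]
ee_rot: [[0.017, 1.0, -0.026], [-0.002, -0.026, -1.0], [-1.0, 0.017, 0.001]]
wrist_force: [1.0, 0.2, 0.0]
width: 0.087
```

```bash
python3 -m jog '-5 -33 -20 0 0.017 0.033 -1;0 0 -10 0 0 0 -1;0 0 0 0 0 0 -1'
python3 - <<'E'
from h import *
d=shot('wrist','w1')
print(np.round(d['T'],3).tolist())
for n in ['rod','rod_grip']:
  for r in viewer.spot_in('wrist',n)[:1]: print(n,r, onz(d,r['pixel'],0.04))
E
```

```text
clock: 4.2
tcp_pos: [0.462, -0.4142, 0.1949]
ee_rot: [[0.001, 1.0, 0.0], [-0.004, 0.0, -1.0], [-1.0, 0.001, 0.004]]
wrist_force: [-0.4, 0.3, 0.2]
width: 0.0871
[[1.0, -0.0, 0.001, 0.462], [0.0, -0.97, -0.243, -0.349], [0.001, 0.243, -0.97, 0.358], [0.0, 0.0, 0.0, 1.0]]
rod {'pixel': [262.9, 157.7], 'score': 0.66} [ 0.463001   -0.39508702  0.04      ]
rod_grip {'pixel': [259.6, 163.8], 'score': 0.81} [ 0.45981863 -0.40101156  0.04      ]
```

View pics/w1.png

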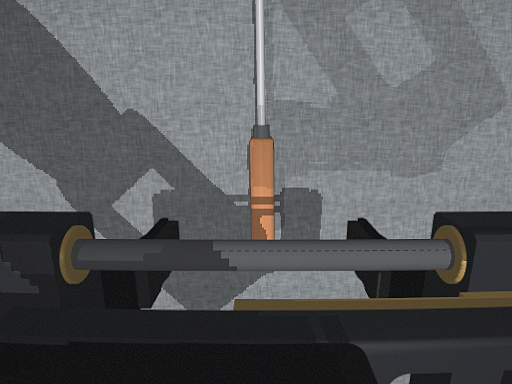

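Run:
```python
from h import *
d=viewer.read_camera('wrist')
for p,z in [((259.5,2),.03),((261.5,120),.03),((262,138),.04),((249.5,180),.04),((274.5,180),.04),((263,201),.04)]: print(p,np.round(onz(d,p,z)*1000,1))
```

```text
(259.5, 2) [ 461.  -253.8   30. ]
(261.5, 120) [ 463.  -359.6   30. ]
(262, 138) [ 463.5 -376.1   40. ]
(249.5, 180) [ 451.3 -417.1   40. ]
(274.5, 180) [ 475.9 -417.1   40. ]
(263, 201) [ 464.7 -438.6   40. ]
```

```bash
python3 -m jog '1.5 8 -40 0 0 0.014 -1;0 0 -40 0 0 0 -1;0 0 -40 0 0 0 -1;0 0 -30 0 0 0 -1;0 0 -15 0 0 0 -1;0 0 -8 0 0 0 -1;0 0 -3 0 0 0 -1;0 0 0 0 0 0 -1'
```

```text
clock: 5.2
tcp_pos: [0.4739, -0.402, 0.0303]
ee_rot: [[0.019, 0.999, 0.028], [-0.022, 0.029, -0.999], [-1.0, 0.019, 0.023]]
wrist_force: [-0.1, 0.1, 0.0]
width: 0.087
```

```bash
python3 -m jog '-10 -4 0 0.022 0.019 -0.012 -1;0 0 0 0 0 0 -1;0 0 0 0 0 0 -1'
```

```text
clock: 5.5
tcp_pos: [0.4666, -0.4085, 0.0354]
ee_rot: [[0.006, 1.0, 0.017], [-0.006, 0.017, -1.0], [-1.0, 0.006, 0.006]]
wrist_force: [-0.0, -0.2, -0.1]
width: 0.087
```

```bash
python3 -m jog '-3 2 -12 0.006 0.006 0 -1;0 0 -8 0 0 0 -1;0 0 -4 0 0 0 -1;0 0 0 0 0 0 -1'
```

```text
clock: 5.9
tcp_pos: [0.4645, -0.4065, 0.0107]
ee_rot: [[0.002, 1.0, 0.017], [-0.002, 0.017, -1.0], [-1.0, 0.002, 0.002]]
wrist_force: [-0.6, 0.0, -1.2]
width: 0.0869
```

```bash
python3 -m jog '-1 0 -3 0 0 0 -1;0 0 0 0 0 0 1;0 0 0 0 0 0 1;0 0 0 0 0 0 1;0 0 0 0 0 0 1;0 0 0 0 0 0 1;0 0 0 0 0 0 1' 60
```

```text
clock: 6.6
tcp_pos: [0.4636, -0.4064, 0.0074]
ee_rot: [[0.002, 1.0, 0.018], [-0.002, 0.018, -1.0], [-1.0, 0.002, 0.002]]
wrist_force: [0.8, -0.4, -0.1]
width: 0.0472
```

```bash
python3 -m jog '0 0 0 0 0 0 1;0 0 0 0 0 0 1;0 0 0 0 0 0 1;0 0 0 0 0 0 1;0 0 0 0 0 0 1;0 0 0 0 0 0 1;0 0 0 0 0 0 1' 60
```

```text
clock: 7.3
tcp_pos: [0.4636, -0.4065, 0.0076]
ee_rot: [[0.002, 1.0, 0.018], [-0.002, 0.018, -1.0], [-1.0, 0.002, 0.002]]
wrist_force: [-0.7, -0.3, -0.1]
width: 0.0236
```

```bash
python3 -m jog '0 0 10 0 0 0 1;0 0 10 0 0 0 1;10 0 7 0 0 0.008 1;20 0 3 0 0 0.01 1;20 0 0 0 0 0.01 1;20 0 0 0 0 0 1;15 0 0 0 0 0 1;5 0 0 0 0 0 1;0 0 0 0 0 0 1;0 0 0 0 0 0 1'
python3 - <<'E'
from h import *
d=shot('scene','s1'); d2=shot('top','t1')
a=cv2.imread('pics/s1.png'); cv2.imwrite('pics/s1b.png',cv2.resize(a[100:270,80:400],None,fx=2.5,fy=2.5,interpolation=cv2.INTER_CUBIC))
a=cv2.imread('pics/t1.png'); cv2.imwrite('pics/t1b.png',cv2.resize(a[165:300,70:430],None,fx=2.2,fy=2.2,interpolation=cv2.INTER_CUBIC))
E
```

```text
clock: 8.3
tcp_pos: [0.5607, -0.4063, 0.0445]
ee_rot: [[0.005, 0.999, 0.049], [-0.005, 0.049, -0.999], [-1.0, 0.005, 0.005]]
wrist_force: [-0.0, 0.4, -1.1]
width: 0.0236
```

View pics/s1b.png

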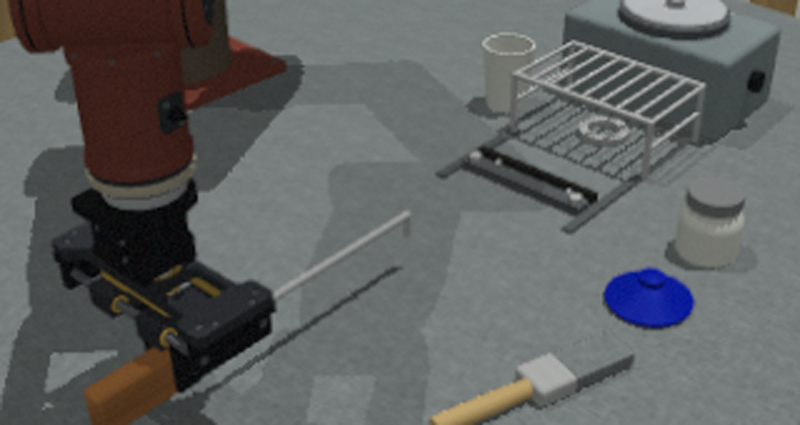

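View pics/t1b.png

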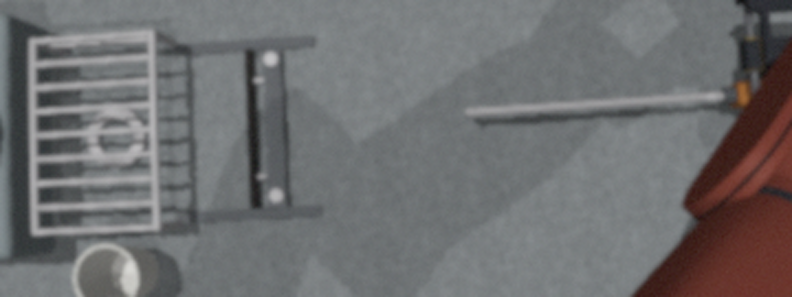

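Run:
```python
from h import *
d=viewer.read_camera('scene'); d2=viewer.read_camera('top')
for z in [.03,.037,.067]: print(z,(proj(d,[.5465,-.1166,z])-[80,100])*2.5, (proj(d2,[.5465,-.1136,z])-[70,165])*2.2)
# roof corners check, scene: front corners of guard
g=np.array([.530,.1867]);gx=np.array([-.045,.999]);gy=np.array([-.999,-.045])
for a,b in [(0,.095),(0,-.095)]:
  p=g+a*gx+b*gy; print((proj(d,[[p[0],p[1],.079],[p[0],p[1],0]])-[80,100])*2.5)
print((proj(d,[.528,.2485,.01])-[80,100])*2.5)
```

```text
0.03 [[406.80886344 239.68301928]] [[463.14645448 114.34461234]]
0.037 [[406.75728423 233.87417012]] [[463.15741247 113.80052833]]
0.067 [[406.53794829 208.50384807]] [[463.20618672 111.37665091]]
[[513.32083788  69.70856205]
 [510.49034692 127.15732576]]
[[648.5455194  118.63674175]
 [641.03091834 178.95839889]]
[[602.59873254 126.75986767]]
```

```bash
python3 -m jog '-1 10 -5 0.005 0.005 0 1;-1 20 -5 0 0 0 1;-1 20 0 0 0 0 1;-1 20 0 0 0 0 1;-1 20 0 0 0 0 1;-1 20 0 0 0 0 1;0 10 0 0 0 0 1;0 0 0 0 0 0 1;0 0 0 0 0 0 1'
```

```text
clock: 9.4
tcp_pos: [0.5484, -0.2791, 0.0309]
ee_rot: [[-0.006, 0.999, 0.044], [0.005, 0.044, -0.999], [-1.0, -0.005, -0.005]]
wrist_force: [0.1, -0.8, -1.8]
width: 0.0234
```

```bash
python3 -m jog '0 0 4 0 -0.005 0 1;0 10 1 0 0 0 1;0 20 0 0 0 0 1;0 20 0 0 0 0 1;-1 20 0 0 0 0 1;-1 20 0 0 0 0 1;-1 20 0 0 0 0 1;0 20 0 0 0 0 1;0 8 0 0 0 0 1;0 0 0 0 0 0 1;0 0 0 0 0 0 1'
python3 - <<'E'
from h import *
d=shot('scene','s2'); d2=shot('top','t2')
a=cv2.imread('pics/s2.png'); cv2.imwrite('pics/s2b.png',cv2.resize(a[90:200,220:400],None,fx=4.4,fy=4.4,interpolation=cv2.INTER_CUBIC))
a=cv2.imread('pics/t2.png'); cv2.imwrite('pics/t2b.png',cv2.resize(a[165:300,70:250],None,fx=4.4,fy=4.4,interpolation=cv2.INTER_CUBIC))
E
```

```text
clock: 10.5
tcp_pos: [0.5441, -0.1313, 0.0372]
ee_rot: [[0.002, 0.999, 0.041], [0.005, 0.041, -0.999], [-1.0, 0.002, -0.005]]
wrist_force: [-0.9, -0.5, -2.4]
width: 0.0238
```

View pics/s2b.png

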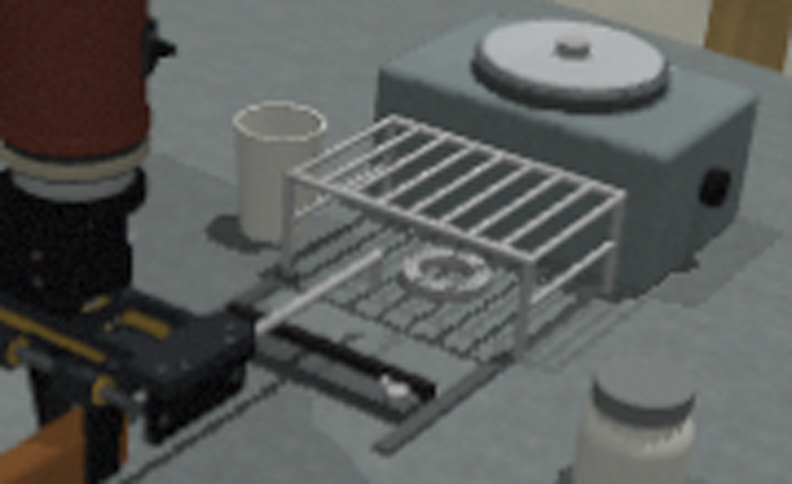

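View pics/t2b.png

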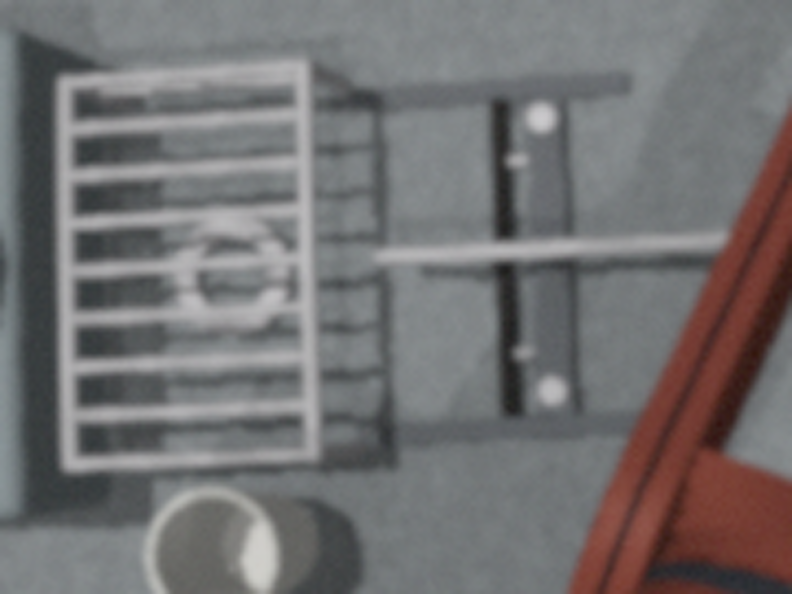

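```bash
python3 -m jog '0 8 -3 0 0 0 1;-1 18 0 0 0 0 1;-1 18 0 0 0 0 1;-1 18 0 0 0 0 1;0 14 0 0 0 0 1;0 6 0 0 0 0 1;0 0 0 0 0 0 1;0 0 0 0 0 0 1'
cat > look.py <<'E'
from h import *
import sys
n=sys.argv[1]
d=shot('scene','s'+n); d2=shot('top','t'+n)
a=cv2.imread(f'pics/s{n}.png')[90:200,250:400]; b=cv2.imread(f'pics/t{n}.png')[165:300,70:230]
a=cv2.resize(a,(600,440),interpolation=cv2.INTER_CUBIC);b=cv2.resize(b,(704,594),interpolation=cv2.INTER_CUBIC)
cv2.imwrite(f'pics/s{n}b.png',a);cv2.imwrite(f'pics/t{n}b.png',b)
o=ctrl.get_obs(); print(np.round(o['tcp_pos'],4),np.round(o['wrist_force'],2),o['clock'])
E
python3 look.py 3
```

```text
clock: 11.4
tcp_pos: [0.5412, -0.0502, 0.0331]
ee_rot: [[0.002, 0.999, 0.032], [0.004, 0.032, -0.999], [-1.0, 0.002, -0.004]]
wrist_force: [1.4, -0.3, -1.9]
width: 0.0237
[ 0.5412 -0.0505  0.0331] [ 0.14  0.65 -2.44] 11.5
```

View pics/s3b.png

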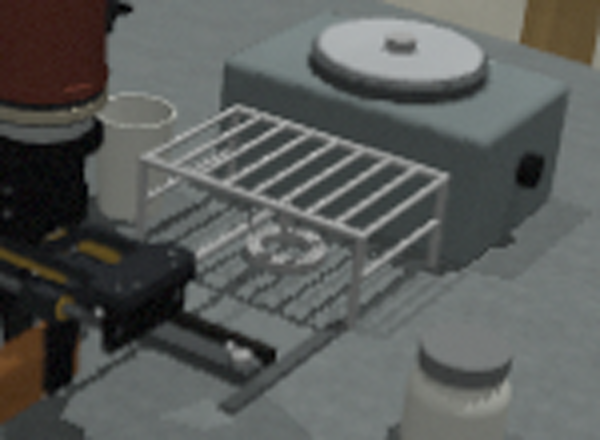

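View pics/t3b.png

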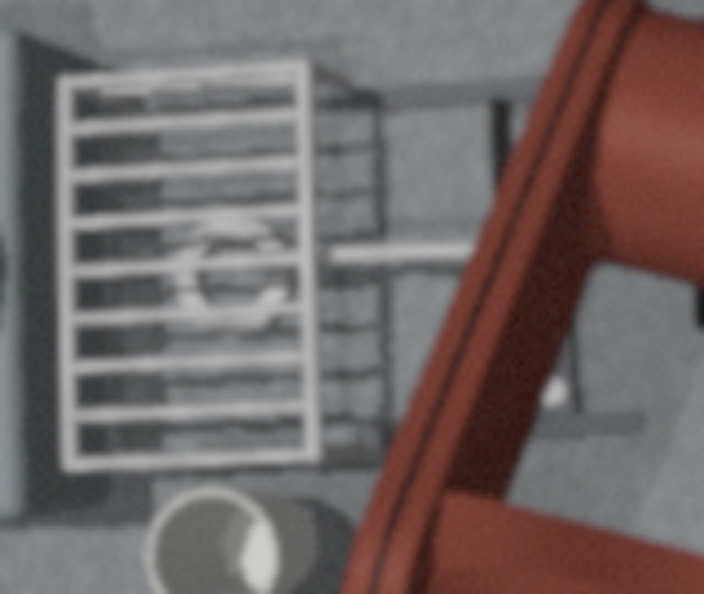

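```bash
cat > ov.py <<'E'
from h import *
import sys
n=sys.argv[1]; cx,cy=float(sys.argv[2]),float(sys.argv[3])  # ring centre mm
ds=viewer.read_camera('scene');dt=viewer.read_camera('top'); o=ctrl.get_obs()
R=np.array(o['ee_rot']);p=np.array(o['tcp_pos'])-.019*R[:,0]
fx=-R[:,2]; dn=R[:,0]
tip=p+.290*fx+.026*dn; top=tip-.03*dn; print('tip',np.round(tip*1000,1))
t=np.linspace(0,2*np.pi,60)
def circ(r,z): return np.c_[cx/1e3+r*np.cos(t),cy/1e3+r*np.sin(t),0*t+z]
for cam,d,off,s in [('s',ds,(250,90),4),('t',dt,(70,165),4.4)]:
    im=cv2.imread(f'pics/{cam}{n}b.png')
    f=lambda P:np.int32(np.round((proj(d,P)+.5-np.array(off))*s*8))
    for r in (.032,.020): cv2.polylines(im,[f(circ(r,.01))],True,(0,255,0),1,cv2.LINE_AA,3)
    cv2.polylines(im,[f([tip,top,p-.004*dn])],False,(0,0,255),1,cv2.LINE_AA,3)
    cv2.imwrite(f'pics/{cam}{n}o.png',im)
E
python3 ov.py 3 528 248.5
```

```text
tip [532.1 239.4  27.4]
```

View pics/s3o.png

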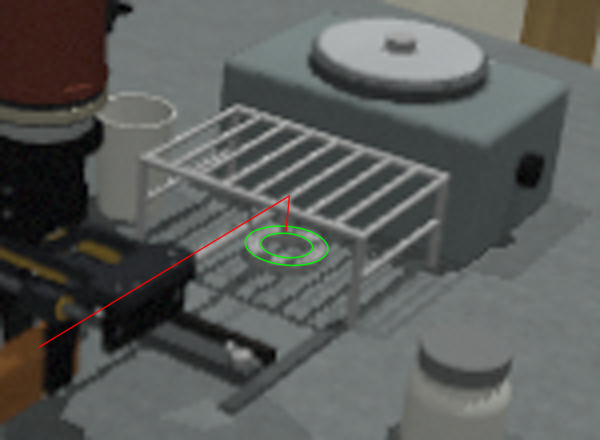

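View pics/t3o.png

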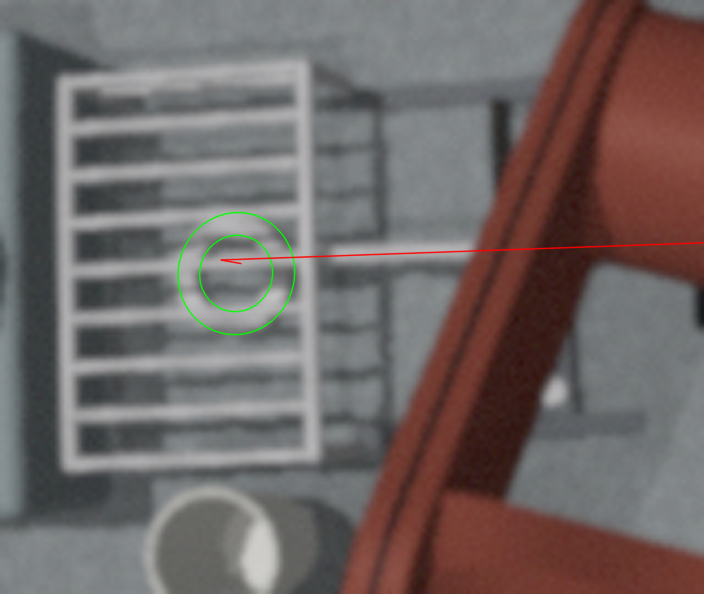

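```bash
python3 -c "
import cv2
a=cv2.imread('pics/s3.png')[125:170,280:350];cv2.imwrite('pics/z3.png',cv2.resize(a,None,fx=11,fy=11,interpolation=cv2.INTER_CUBIC))"
```

```text
(no output)
```

View pics/z3.png

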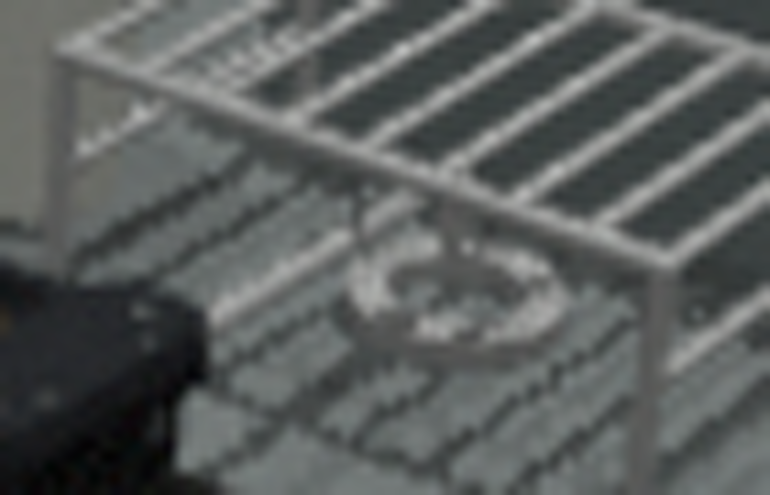

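```bash
python3 -m jog '-2 6 0 0 0 0 1;0 0 -5 0 0 0 1;0 0 -4 0 0 0 1;0 0 -2 0 0 0 1;0 0 0 0 0 0 1;0 0 0 0 0 0 1'
```

```text
clock: 12.2
tcp_pos: [0.5387, -0.0449, 0.0208]
ee_rot: [[0.001, 1.0, 0.03], [0.004, 0.03, -1.0], [-1.0, 0.002, -0.004]]
wrist_force: [0.1, 0.5, -2.1]
width: 0.0236
```

```bash
python3 -m jog '0 0 -3 0 0 0 1;0 0 -2 0 0 0 1;0 0 -1 0 0 0 1;0 0 0 0 0 0 1;0 0 0 0 0 0 1'; python3 look.py 4; python3 -c "
import cv2
a=cv2.imread('pics/s4.png')[125:170,280:350];cv2.imwrite('pics/z4.png',cv2.resize(a,None,fx=11,fy=11,interpolation=cv2.INTER_CUBIC))"
```

```text
clock: 12.7
tcp_pos: [0.539, -0.045, 0.0144]
ee_rot: [[0.002, 1.0, 0.03], [0.004, 0.03, -1.0], [-1.0, 0.002, -0.004]]
wrist_force: [0.3, -0.1, -1.3]
width: 0.024
[ 0.5389 -0.045   0.0144] [ 0.25  0.19 -1.15] 12.8
```

View pics/z4.png

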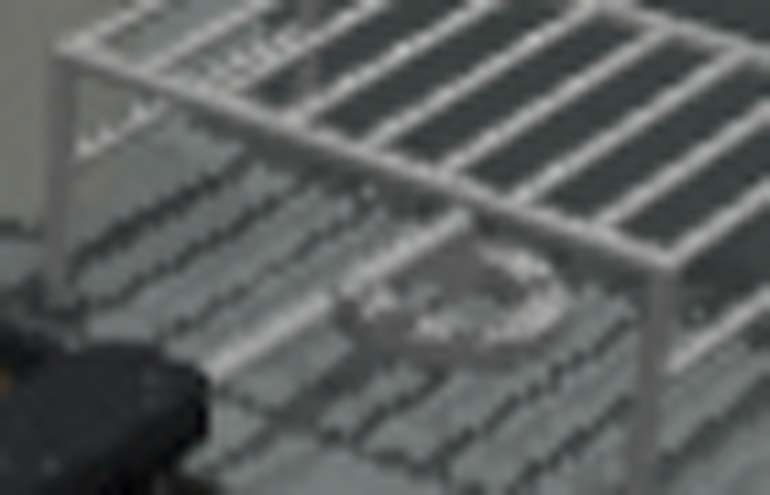

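```bash
python3 -m jog '0 -6 0 0 0 0 1;0 -8 0 0 0 0 1;0 -8 0 0 0 0 1;0 -8 0 0 0 0 1;0 -4 0 0 0 0 1;0 0 0 0 0 0 1'; python3 look.py 5; python3 -c "
import cv2
a=cv2.imread('pics/s5.png')[125:170,280:350];cv2.imwrite('pics/z5.png',cv2.resize(a,None,fx=11,fy=11,interpolation=cv2.INTER_CUBIC))"
```

```text
clock: 13.4
tcp_pos: [0.5393, -0.0829, 0.0149]
ee_rot: [[0.003, 1.0, 0.029], [0.004, 0.029, -1.0], [-1.0, 0.003, -0.004]]
wrist_force: [0.0, 0.5, -2.2]
width: 0.0239
[ 0.5393 -0.0822  0.0149] [-0.17 -0.44 -2.88] 13.5
```

View pics/z5.png

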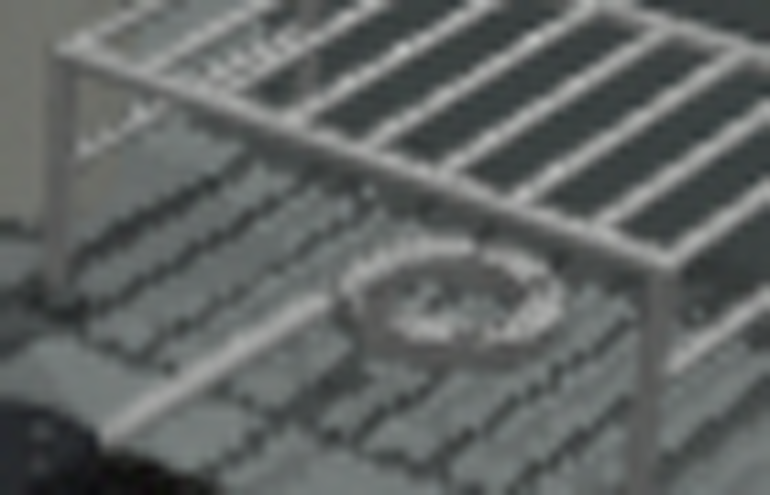

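View pics/t5b.png

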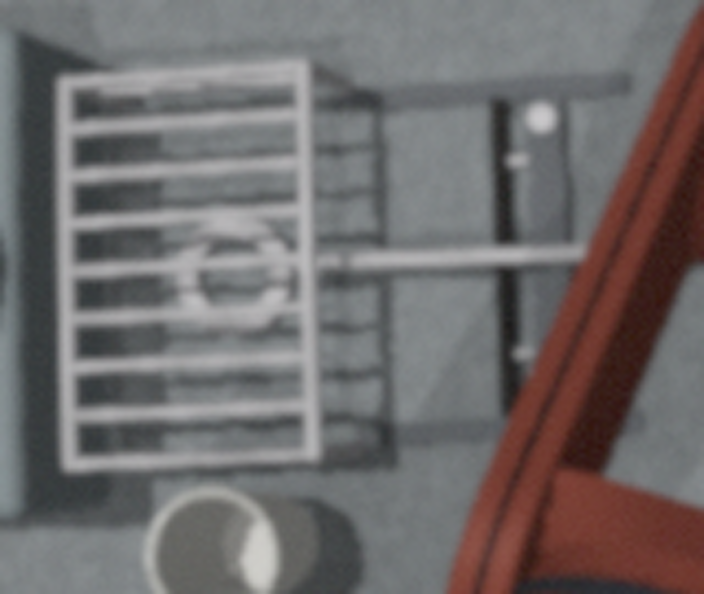

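```bash
python3 -m jog '0 0 6 -0.004 0.003 0.005 1;0 0 5 0 0 0 1;-1 14 0 0 0 0 1;-1 14 0 0 0 0 1;0 10 0 0 0 0 1;0 4 0 0 0 0 1;0 0 0 0 0 0 1;0 0 -5 0 0 0 1;0 0 -5 0 0 0 1;0 0 0 0 0 0 1'; python3 look.py 6; python3 ov.py 6 528 248.5;python3 -c "
import cv2
a=cv2.imread('pics/s6.png')[125:170,280:350];cv2.imwrite('pics/z6.png',cv2.resize(a,None,fx=11,fy=11,interpolation=cv2.INTER_CUBIC))"
```

```text
clock: 14.5
tcp_pos: [0.5365, -0.0341, 0.0159]
ee_rot: [[-0.001, 0.999, 0.039], [0.0, 0.039, -0.999], [-1.0, -0.001, -0.0]]
wrist_force: [-0.8, 0.1, -3.3]
width: 0.0238
[ 0.5369 -0.0342  0.0165] [ 0.09  0.17 -1.54] 14.6
tip [526.2 255.5  10. ]
```

View pics/z6.png

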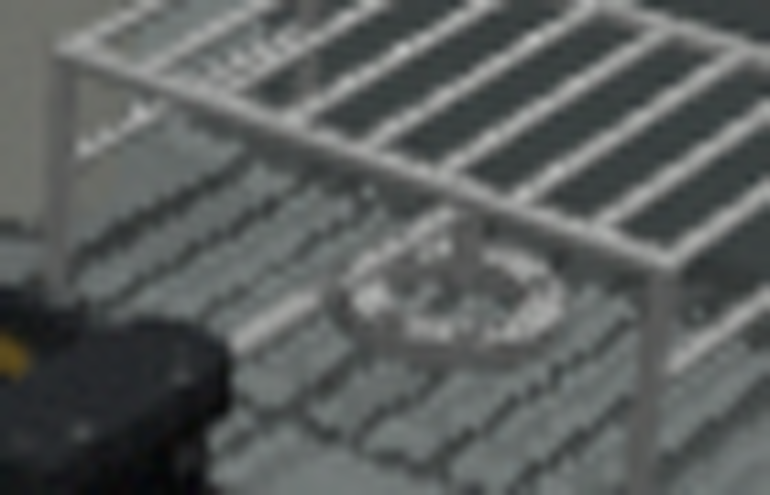

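View pics/t6o.png

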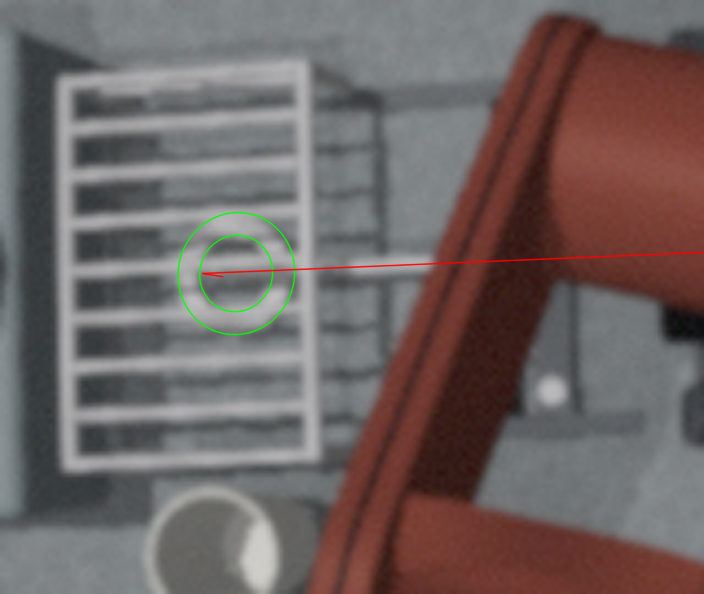

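Run:
```python
from h import *
ds=viewer.read_camera('scene'); o=ctrl.get_obs()
R=np.array(o['ee_rot']);p=np.array(o['tcp_pos'])-.019*R[:,0]
fx=-R[:,2]; dn=R[:,0]
tip=p+.290*fx+.026*dn
im=cv2.imread('pics/z6.png')
f=lambda P:np.int32(np.round((proj(ds,P)+.5-np.array([280,125]))*11*8))
cv2.polylines(im,[f([tip,tip-.03*dn,p-.004*dn])],False,(0,0,255),1,cv2.LINE_AA,3)
cv2.polylines(im,[f([tip,tip-.022*dn,p+.004*dn])],False,(255,0,255),1,cv2.LINE_AA,3)
t=np.linspace(0,2*np.pi,60)
for r in (.032,.02): cv2.polylines(im,[f(np.c_[.528+r*np.cos(t),.2485+r*np.sin(t),0*t+.01])],True,(0,255,0),1,cv2.LINE_AA,3)
cv2.imwrite('pics/z6o.png',im)
```

```text
(no output)
```

View pics/z6o.png

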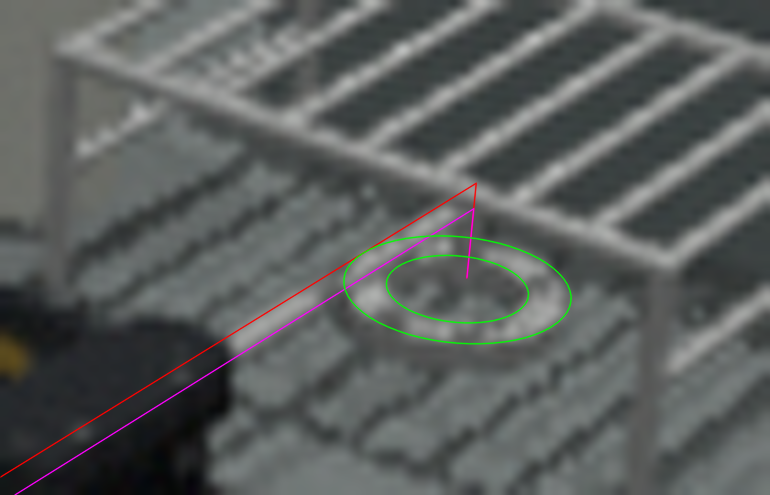

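```bash
python3 -m jog '1 -5 0 0 0 0 1;0 0 -3 0 0 0 1;0 0 -2 0 0 0 1;0 0 0 0 0 0 1;0 0 0 0 0 0 1'; python3 -m jog '0 0 -2 0 0 0 1;0 0 0 0 0 0 1;0 0 0 0 0 0 1'
```

```text
clock: 15.25
tcp_pos: [0.5389, -0.0403, 0.0121]
ee_rot: [[0.002, 0.999, 0.038], [-0.0, 0.038, -0.999], [-1.0, 0.002, 0.0]]
wrist_force: [-0.0, 0.6, -2.7]
width: 0.0235
clock: 15.55
tcp_pos: [0.5389, -0.0401, 0.0098]
ee_rot: [[0.002, 0.999, 0.038], [-0.0, 0.038, -0.999], [-1.0, 0.002, 0.0]]
wrist_force: [0.4, -0.5, -1.2]
width: 0.0236
```

```bash
python3 -m jog '0 -5 -1 0 0 0 1;0 -6 0 0 0 0 1;0 -8 0 0 0 0 1;1 -8 0 0 0 0 1;0 -8 0 0 0 0 1;0 -4 0 0 0 0 1;0 0 0 0 0 0 1'; python3 look.py 7; python3 ov.py 7 530 222
```

```text
clock: 16.25
tcp_pos: [0.54, -0.0832, 0.0089]
ee_rot: [[0.002, 0.999, 0.037], [-0.0, 0.037, -0.999], [-1.0, 0.002, 0.0]]
wrist_force: [-1.0, 0.2, -1.8]
width: 0.0235
[ 0.5399 -0.0826  0.0088] [ 0.94 -0.11 -1.6 ] 16.35
tip [528.8 207.6   1.8]
```

View pics/t7o.png

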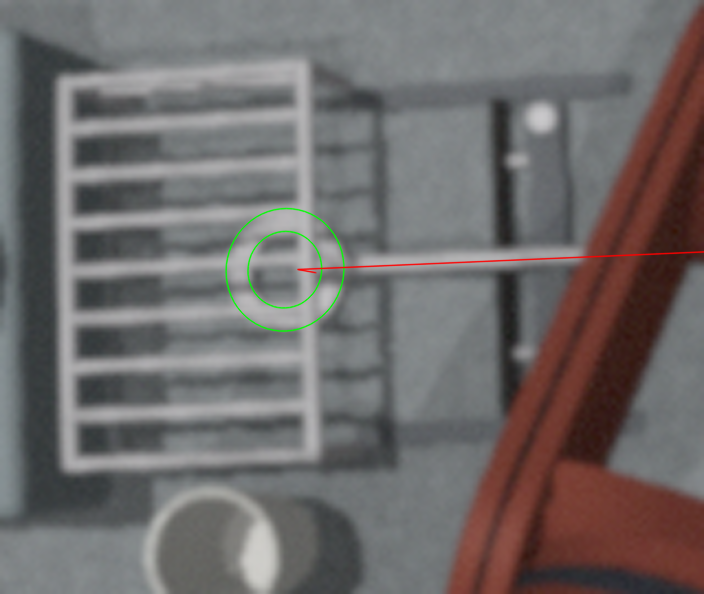

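View pics/s7o.png

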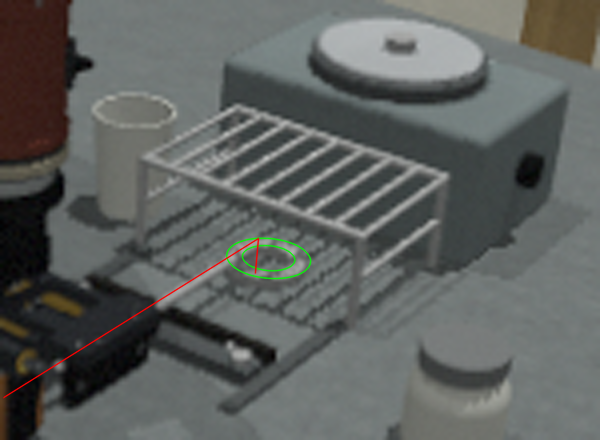

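```bash
python3 -m jog '0 -6 0 0 0 0 1;1 -10 0 0 0 0 1;0 -10 0 0 0 0 1;1 -10 0 0 0 0 1;0 -10 0 0 0 0 1;1 -8 0 0 0 0 1;0 -4 0 0 0 0 1;0 0 0 0 0 0 1;0 0 0 0 0 0 1'; python3 look.py 8; python3 ov.py 8 530 160
```

```text
clock: 17.35
tcp_pos: [0.543, -0.1457, 0.0088]
ee_rot: [[0.002, 0.999, 0.038], [0.0, 0.038, -0.999], [-1.0, 0.002, -0.0]]
wrist_force: [-0.6, 0.7, -1.9]
width: 0.0236
[ 0.543  -0.1454  0.0088] [ 0.72  0.68 -1.69] 17.45
tip [531.9 144.5   1.8]
```

View pics/t8o.png

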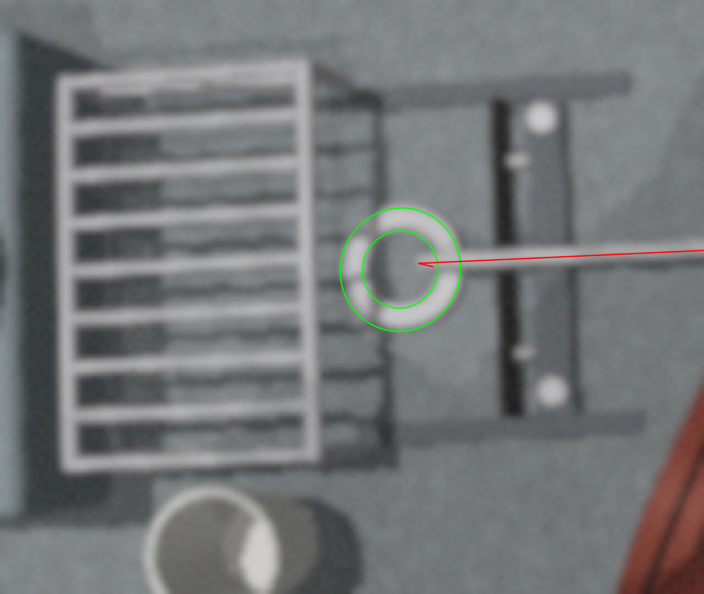

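```bash
python3 -m jog '0 -4 0 0 0 0 1;0 -4 0 0 0 0 1;0 -4 0 0 0 0 1;0 -2 0 0 0 0 1;0 0 0 0 0 0 1'; python3 -m jog '0 -1 0 0 0 0 1;0 -1 0 0 0 0 1'; python3 -m jog '0 -1 0 0 0 0 1;0 -1 0 0 0 0 1'
```

```text
clock: 18.05
tcp_pos: [0.5432, -0.1597, 0.0089]
ee_rot: [[0.002, 0.999, 0.04], [0.0, 0.04, -0.999], [-1.0, 0.002, -0.0]]
wrist_force: [-1.0, 1.3, -2.2]
width: 0.0238
clock: 18.25
tcp_pos: [0.5431, -0.1618, 0.0088]
ee_rot: [[0.002, 0.999, 0.04], [0.0, 0.04, -0.999], [-1.0, 0.002, -0.0]]
wrist_force: [-0.4, 0.6, -3.0]
width: 0.0238
clock: 18.45
tcp_pos: [0.5431, -0.1638, 0.0088]
ee_rot: [[0.002, 0.999, 0.04], [0.0, 0.04, -0.999], [-1.0, 0.002, -0.0]]
wrist_force: [-0.3, 0.1, -2.9]
width: 0.0234
```

```bash
for i in 1; do python3 -m jog '0 -1 0 0 0 0 1;0 -1 0 0 0 0 1;0 0 0 0 0 0 1'; done; python3 -m jog '0 -1 0 0 0 0 1;0 -1 0 0 0 0 1'; python3 -m jog '0 -1 0 0 0 0 1;0 0 0 0 0 0 1'
```

```text
clock: 18.75
tcp_pos: [0.5426, -0.1651, 0.0084]
ee_rot: [[0.001, 0.999, 0.04], [0.002, 0.04, -0.999], [-1.0, 0.001, -0.002]]
wrist_force: [0.5, 1.5, -3.1]
width: 0.0236
clock: 18.95
tcp_pos: [0.5423, -0.1662, 0.008]
ee_rot: [[-0.0, 0.999, 0.04], [0.003, 0.04, -0.999], [-1.0, -0.0, -0.003]]
wrist_force: [0.9, 3.5, -2.1]
width: 0.0237
clock: 19.15
tcp_pos: [0.5421, -0.1664, 0.0079]
ee_rot: [[-0.001, 0.999, 0.04], [0.005, 0.04, -0.999], [-1.0, -0.0, -0.005]]
wrist_force: [1.3, 4.0, -2.5]
width: 0.0238
```

```bash
python3 -m jog '0 -2 0.3 0 0 0 1;0 -2 0.3 0 0 0 1;0 -1 0 0 0 0 1'; python3 -m jog '0 -1 0.3 -0.002 0 0 1;0 -1 0.3 -0.002 0 0 1'
```

```text
clock: 19.45
tcp_pos: [0.5416, -0.1687, 0.0079]
ee_rot: [[-0.002, 0.999, 0.039], [0.01, 0.039, -0.999], [-1.0, -0.002, -0.01]]
wrist_force: [0.0, 8.2, 1.8]
width: 0.0232
clock: 19.65
tcp_pos: [0.5413, -0.1685, 0.0079]
ee_rot: [[-0.003, 0.999, 0.038], [0.009, 0.038, -0.999], [-1.0, -0.003, -0.009]]
wrist_force: [0.6, 7.5, -3.0]
width: 0.0239
```

```bash
python3 -m jog '0 -1.2 0.5 -0.002 0.001 0 1;0 -1.2 0.5 -0.002 0.001 0 1;0 -1.2 0.3 -0.002 0 0 1;0 -1.2 0.3 -0.002 0 0 1'; python3 -m jog '0 -1.2 0.2 -0.002 0 0 1;0 -1.2 0.2 -0.002 0 0 1;0 -1.2 0.2 -0.002 0 0 1;0 -1.2 0.2 -0.002 0 0 1'
```

```text
clock: 20.05
tcp_pos: [0.5405, -0.1684, 0.0079]
ee_rot: [[-0.007, 0.999, 0.036], [0.009, 0.037, -0.999], [-1.0, -0.007, -0.009]]
wrist_force: [0.7, 7.3, -3.0]
width: 0.0237
clock: 20.45
tcp_pos: [0.5405, -0.1684, 0.0079]
ee_rot: [[-0.008, 0.999, 0.035], [0.008, 0.035, -0.999], [-1.0, -0.007, -0.008]]
wrist_force: [-0.1, 8.5, -2.8]
width: 0.0237
```

```bash
python3 -m jog '0.1 -1.2 0.2 -0.002 0.001 0 1;0.1 -1.2 0.2 -0.002 0.001 0 1;0.1 -1.2 0.2 -0.002 0.001 0 1;0.1 -1.2 0.2 -0.002 0.001 0 1'; python3 -m jog '0.1 -1.2 0.2 -0.002 0.001 0 1;0.1 -1.2 0.2 -0.002 0.001 0 1;0.1 -1.2 0.2 -0.002 0.001 0 1;0.1 -1.2 0.2 -0.002 0.001 0 1';python3 -m jog '0.1 -1.2 0.2 -0.002 0.001 0 1;0.1 -1.2 0.2 -0.002 0.001 0 1;0.1 -1.2 0.2 -0.002 0.001 0 1;0.1 -1.2 0.2 -0.002 0.001 0 1'; python3 look.py 9; python3 ov.py 9 533 137
```

```text
clock: 20.85
tcp_pos: [0.5406, -0.1684, 0.008]
ee_rot: [[-0.013, 0.999, 0.035], [0.007, 0.035, -0.999], [-1.0, -0.013, -0.008]]
wrist_force: [0.2, 8.0, -1.9]
width: 0.0234
clock: 21.25
tcp_pos: [0.5406, -0.1684, 0.008]
ee_rot: [[-0.019, 0.999, 0.034], [0.007, 0.034, -0.999], [-1.0, -0.019, -0.007]]
wrist_force: [1.0, 8.4, -1.6]
width: 0.0238
clock: 21.65
tcp_pos: [0.5407, -0.1684, 0.0081]
ee_rot: [[-0.024, 0.999, 0.034], [0.006, 0.034, -0.999], [-1.0, -0.024, -0.007]]
wrist_force: [0.5, 8.1, -1.0]
width: 0.0236
[ 0.5407 -0.1684  0.0081] [ 0.31  7.67 -2.14] 21.75
tip [530.6 121.4   3. ]
```

View pics/t9o.png

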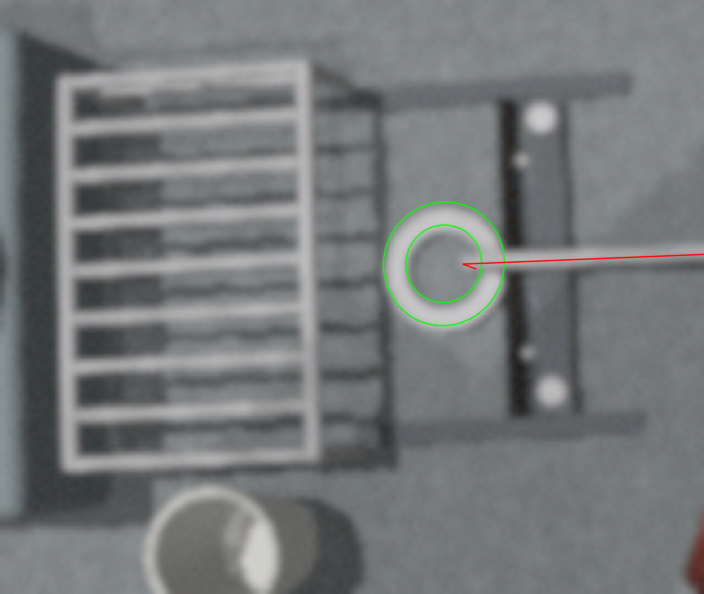

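```bash
python3 -m jog '0 0 0 0 0 0 1;0 0.5 0 0 0 0 1;0 1 0 0 0 0 1;0 1 0 0 0 0 1;0 1 0 0 0 0 1;0 1 0 0 0 0 1;0 1.5 0 0 -0.008 0 1;0 2 0 0 -0.008 0 1;0 2 0 -0.003 -0.005 0 1;0 2 0 -0.002 0 0 1;0 2 0 0 0 0 1;0 1 0 0 0 0 1;0 0 0 0 0 0 1'; python3 look.py 10; python3 ov.py 10 533 138
```

```text
clock: 23.15
tcp_pos: [0.5417, -0.1543, 0.0091]
ee_rot: [[0.001, 0.999, 0.035], [-0.003, 0.035, -0.999], [-1.0, 0.001, 0.003]]
wrist_force: [-0.5, 0.4, -2.0]
width: 0.0239
[ 0.5417 -0.1544  0.0092] [-0.28 -0.4  -2.01] 23.25
tip [531.7 135.3   1.1]
```

View pics/t10o.png

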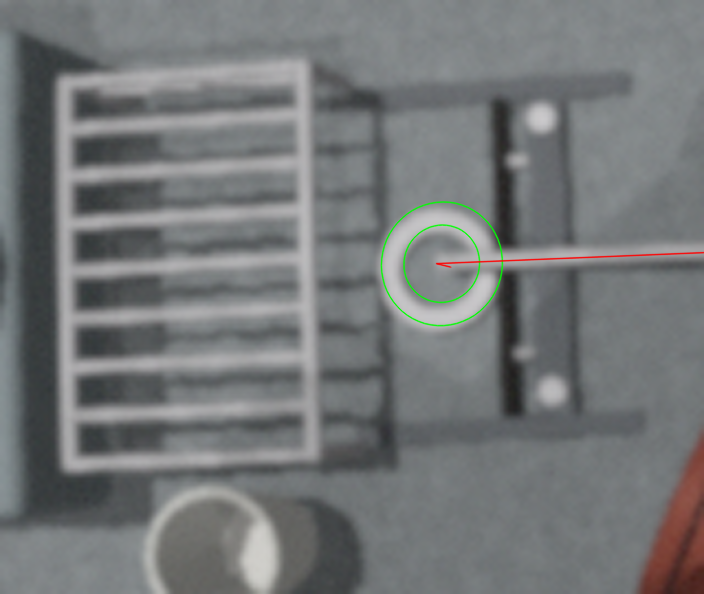

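View pics/s10b.png

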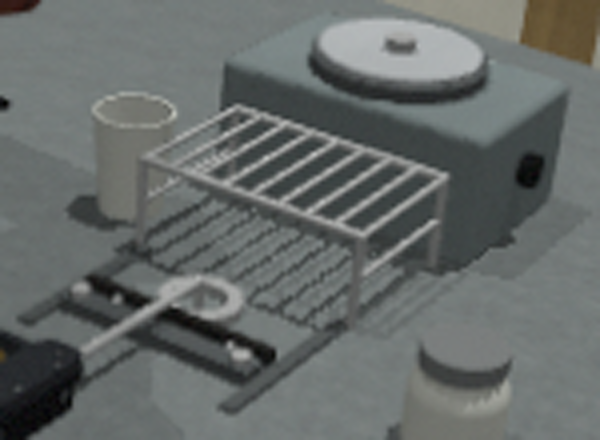

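```bash
python3 -m jog '0 0 3 0 0 0 1;0 0 5 0 0 0 1;0 0 8 0 0 0 1;0 0 10 0 0 0 1;0 0 10 0 0 0 1;0 0 8 0 0 0 1;0 0 0 0 0 0 1;0 0 0 0 0 0 1'; python3 look.py 11
```

```text
clock: 24.15
tcp_pos: [0.5427, -0.1552, 0.0589]
ee_rot: [[0.004, 0.999, 0.034], [-0.005, 0.034, -0.999], [-1.0, 0.004, 0.005]]
wrist_force: [-0.3, 0.1, -3.1]
width: 0.0234
[ 0.5426 -0.1552  0.0585] [-0.25  0.13 -1.7 ] 24.25
```

View pics/s11b.png

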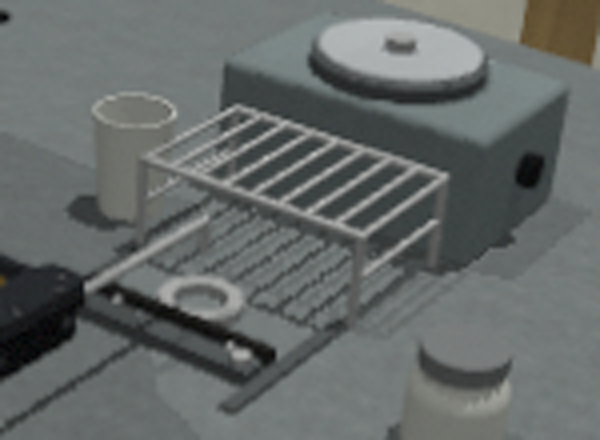

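Hook is free and the ring lies flat against the stop. Retracting.

```bash
python3 -m jog '0 -10 0 0.005 0.004 0 1;0 -20 0 0 0 0 1;0 -25 0 0 0 0 1;0 -25 0 0 0 0 1;0 -25 0 0 0 0 1;0 -25 0 0 0 0 1;0 -25 0 0 0 0 1;0 -15 0 0 0 0 1;0 -5 0 0 0 0 1;0 0 0 0 0 0 1;0 0 0 0 0 0 1'; python3 -m jog '0 0 -8 0 0 0 1;0 0 -10 0 0 0 1;0 0 -10 0 0 0 1;0 0 -5 0 0 0 1;0 0 0 0 0 0 1;0 0 0 0 0 0 1'
```

```text
clock: 25.35
tcp_pos: [0.5376, -0.3391, 0.0519]
ee_rot: [[-0.01, 0.999, 0.035], [0.008, 0.035, -0.999], [-1.0, -0.01, -0.008]]
wrist_force: [-1.2, 1.0, -2.8]
width: 0.0232
clock: 25.95
tcp_pos: [0.5373, -0.3342, 0.0144]
ee_rot: [[-0.013, 0.999, 0.039], [0.01, 0.039, -0.999], [-1.0, -0.012, -0.011]]
wrist_force: [0.1, -0.1, -1.7]
width: 0.0237
```

```bash
python3 -m jog '0 0 0 -0.01 -0.013 0 1;0 0 0 0 0 0 1;0 0 -2.5 0 0 0 1;0 0 -2 0 0 0 1;0 0 0 0 0 0 1'; python3 -m jog '0 0 -1 0 0 0 1;0 0 -1 0 0 0 1;0 0 0 0 0 0 1'
```

```text
clock: 26.45
tcp_pos: [0.538, -0.335, 0.011]
ee_rot: [[0.003, 0.999, 0.039], [-0.002, 0.039, -0.999], [-1.0, 0.003, 0.002]]
wrist_force: [-0.8, -0.2, -2.3]
width: 0.0235
clock: 26.75
tcp_pos: [0.5382, -0.3352, 0.009]
ee_rot: [[0.003, 0.999, 0.039], [-0.002, 0.039, -0.999], [-1.0, 0.003, 0.002]]
wrist_force: [-1.0, -0.2, -2.5]
width: 0.0237
```

```bash
python3 -m jog '0 0 -1 0 0 0 1;0 0 -0.5 0 0 0 1;0 0 0 0 0 0 1;0 0 0 0 0 0 1'
```

```text
clock: 27.15
tcp_pos: [0.5383, -0.3353, 0.0077]
ee_rot: [[0.004, 0.999, 0.039], [-0.002, 0.039, -0.999], [-1.0, 0.004, 0.002]]
wrist_force: [-0.4, -0.5, -1.4]
width: 0.0239
```

Essentially on the bench; open slowly and back off upward.

```bash
python3 -m jog '0 0 -0.5 0 0 0 1;0 0 0 0 0 0 0.3;0 0 0 0 0 0 0.2;0 0 0 0 0 0 0;0 0 0 0 0 0 -0.3;0 0 0 0 0 0 -1;0 0 0 0 0 0 -1;0 0 0 0 0 0 -1;0 0 0 0 0 0 -1;0 0 0 0 0 0 -1;0 0 0 0 0 0 -1' 10
```

```text
clock: 28.25
tcp_pos: [0.5394, -0.3361, 0.0086]
ee_rot: [[0.006, 0.999, 0.039], [-0.004, 0.039, -0.999], [-1.0, 0.006, 0.004]]
wrist_force: [-0.5, -0.9, 0.4]
width: 0.0854
```

```bash
python3 -m jog '0 0 5 0 0 0 -1;0 0 12 0 0 0 -1;0 0 25 0 0 0 -1;0 0 30 0 0 0 -1;0 0 40 0 0 0 -1;0 -10 40 0 0 0 -1;0 -30 20 0 0 0 -1;0 -30 0 0 0 0 -1;0 -30 0 0 0 0 -1;0 0 0 0 0 0 -1;0 0 0 0 0 0 -1'; python3 look.py 12
python3 - <<'E'
import cv2
for n in 's12','t12':
    a=cv2.imread(f'pics/{n}.png'); cv2.imwrite(f'pics/{n}f.png',cv2.resize(a,(800,600),interpolation=cv2.INTER_CUBIC))
E
```

```text
clock: 29.35
tcp_pos: [0.5389, -0.4381, 0.2002]
ee_rot: [[0.012, 0.999, 0.041], [-0.01, 0.041, -0.999], [-1.0, 0.011, 0.011]]
wrist_force: [0.4, 0.4, 1.0]
width: 0.0871
[ 0.5389 -0.4375  0.1998] [-0.22  0.85  0.31] 29.45
```

View pics/s12f.png

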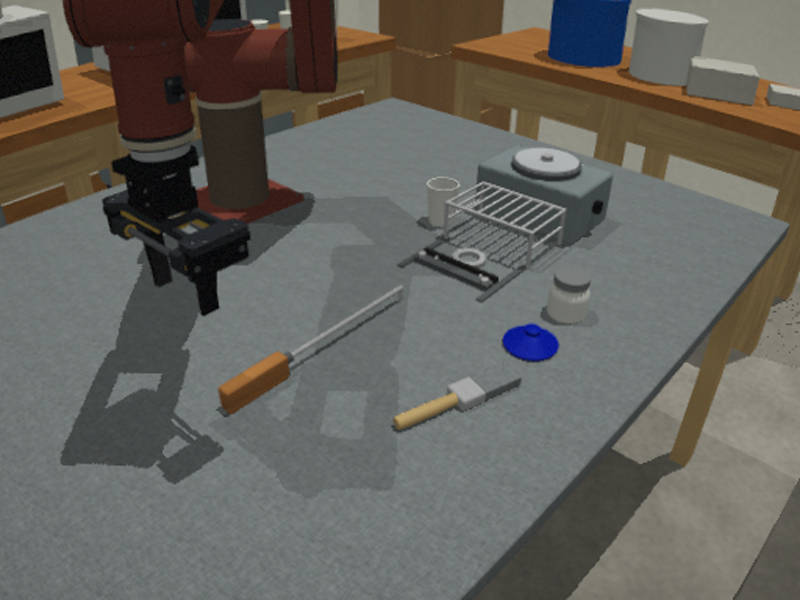

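View pics/t12f.png

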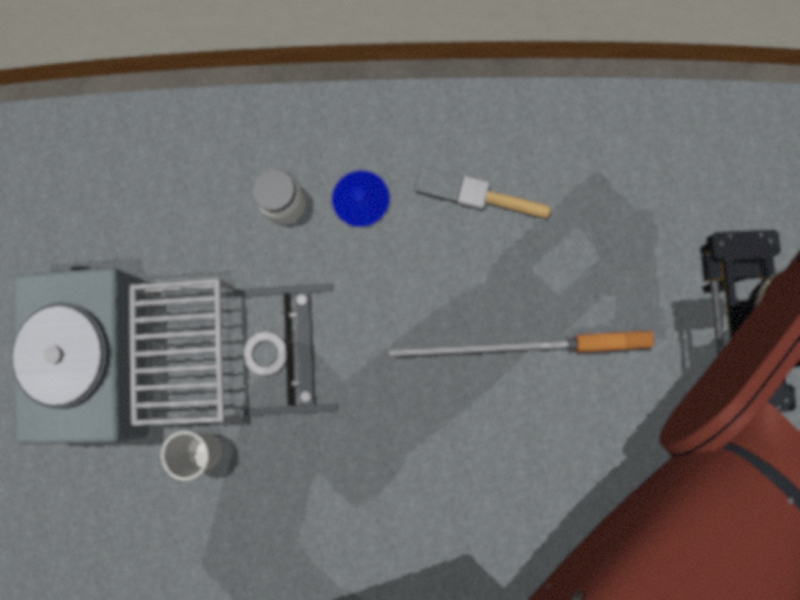

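View pics/t12b.png

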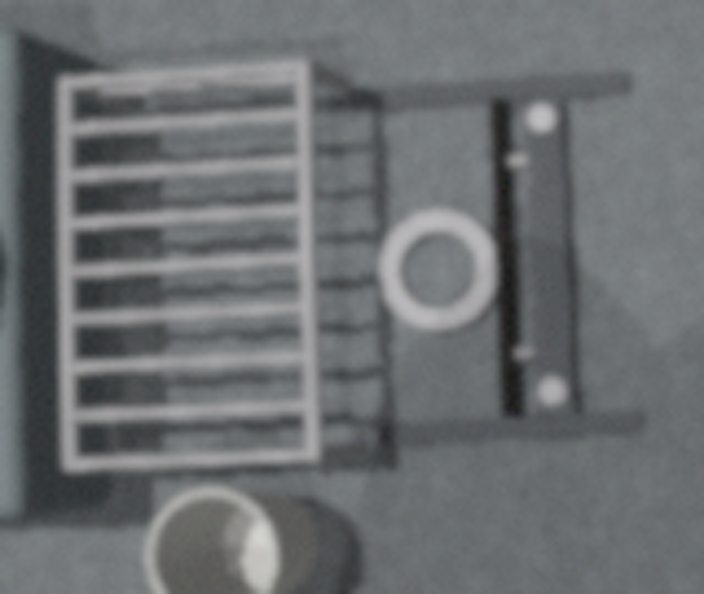

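```bash
python3 -c "
from bench import ctrl; print(ctrl.hand_in())"
```

```text
the job is handed in; nothing more can be done
None
```

I drew the ring out onto the sprung stop with the hooked rod, unhooked it, laid the rod down in front of the guard, and handed the job in at about 29.5 s.

- **First hooking failed:** The tip was too high and passed over the ring without moving it. I lifted, went back in lower and caught the ring on the second try.
- **Pull on the stop:** I felt the stop and held the pull for about 2.3 s. The readings, taken at intervals, were 7.3 to 8.5 N.
- **Ring:** After easing off and unhooking, the last pictures show it lying flat with its edge at the stop face, within about 1–2 mm, which is as close as the picture shows.
- **Rod:** It lies flat on the bench, about 50 mm or more short of the stop rails and clear of the ring.
- **Other things:** The cup, jar, lid and brush look unmoved. The gripper is open, about 0.2 m above the bench and touching nothing. No high forces showed in the readings.

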